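Load the gear shafts into the assembly carrier

TASK

Three gear shafts have come in the delivery rack, held down by a retaining bar across their ends: first lift the bar out by its grip and park it in the bar rest, centred and down in both brackets. Then lay each shaft into its own nest on the black carrier, the one whose slot is cut to fit its gear, so that it lies level, home in the V-groove with its gear in the slot. Lower the shafts in, do not drop them.

Things in the scene. Friction and masses are not known exactly. Their poses are not given: they have to be found in the camera images.
- bar: Loose retaining bar: aluminium flat bar 310 mm long, 20 wide, 14 high, with a black grip block on the middle of its top: 70 mm along the bar, 22 across, from 14 to 44 mm above the underside. About 0.3 kg. Origin: centre of the underside; y along the bar, z up. Starts in the rack's two brackets across the shafts' near ends, underside 52 mm above the table, 3 mm over the shafts.
- rack: Fixed rack: grey plate 170 x 300 x 8 mm, origin at the centre of its underside on the table, y along its length. Two black combs (10 mm thick, at x +-53, 50 high) hold shafts parallel to x in V-notches at y -90, 0, 90 mm. Dark brackets (12 mm thick, at x -53, y +-140) hold the bar along y in open slots 24 mm wide, floor 52 and tips of the flared lips 78 mm above the table.
- bar_rest: Fixed bar rest: grey plate 66 x 310 x 8 mm with two dark brackets like the rack's at y +-140 mm: slots 24 mm wide open upwards (about 40 mm between the tips of the flared lips), slot floor 40 mm and tips 66 mm above the table. Origin: centre of its underside, on the table; y along its length. A parked bar has its underside 40 mm above the table, its middle over the origin.
- shaft_disc: Loose steel shaft, 16 mm diameter, 140 mm long, with a gear at mid length 56 mm in diameter and 22 mm along the shaft: the large thin gear. 0.4 to 0.75 kg. Origin on the axis at mid length, x along the shaft (ends alike, roll is free). Starts level in any of the rack's three bays, axis 41 mm above the table. Grip the gear from above, across its diameter.
- shaft_mid: Loose steel shaft, 16 mm diameter, 140 mm long, with a gear at mid length 44 mm in diameter and 46 mm along the shaft: the middling gear. 0.43 to 0.8 kg. Origin on the axis at mid length, x along the shaft (ends alike, roll is free). Starts level in any of the rack's three bays, axis 41 mm above the table. Grip the gear from above, across its diameter.
- shaft_pinion: Loose steel shaft, 16 mm diameter, 140 mm long, with a gear at mid length 30 mm in diameter and 74 mm along the shaft: the slim long pinion. 0.33 to 0.62 kg. Origin on the axis at mid length, x along the shaft (ends alike, roll is free). Starts level in any of the rack's three bays, axis 41 mm above the table. Grip the gear from above, across its diameter.
- nest_narrow: Fixed nest on the black carrier: plate 134 x 66 x 10 mm, two white V-blocks in line (120 mm over all, 48 wide, tops at z 46) with a cross slot 38 mm wide and a dark relief 22 x 56 mm in it: for shaft_disc. Origin: centre of underside, 20 mm above the table; x along the V (32 wide, 16 deep), z up. A seated shaft has its axis 41 mm above the origin, gear in the slot, 8 mm spare each end.
- nest_medium: Fixed nest on the black carrier: plate 134 x 66 x 10 mm, two white V-blocks in line (120 mm over all, 48 wide, tops at z 46) with a cross slot 62 mm wide and a dark relief 46 x 44 mm in it: for shaft_mid. Origin: centre of underside, 20 mm above the table; x along the V (32 wide, 16 deep), z up. A seated shaft has its axis 41 mm above the origin, gear in the slot, 8 mm spare each end.
- nest_wide: Fixed nest on the black carrier: plate 134 x 66 x 10 mm, two white V-blocks in line (120 mm over all, 48 wide, tops at z 46) with a cross slot 90 mm wide and a dark relief 74 x 30 mm in it: for shaft_pinion. Origin: centre of underside, 20 mm above the table; x along the V (32 wide, 16 deep), z up. A seated shaft has its axis 41 mm above the origin, gear in the slot, 8 mm spare each end.

How it is judged:
On the way:
1. the bar lies released in both brackets of the bar rest, with all three shafts still in the rack (horizontal distance between bar and bar_rest below 0.015 m and z of bar in the frame of bar_rest between 0.035 and 0.044 m and angle between the y axis of bar and the y axis of bar_rest, either way round below 0.05 rad and contact force between the fingers and bar below 0.1 N and distance of each of shaft_disc, shaft_mid, shaft_pinion from where it was at the start of the episode below 0.03 m), for 0.2 s.
At the end, for the whole second after the job is handed in: Bar in both brackets of the bar rest (centred within 15 mm, seated within 4 mm, parallel within 0.05 rad); each shaft home in its matching nest (middle within 10 mm, axis 41 mm above the nest's underside within 4 mm, parallel within 0.06 rad); all released and at rest (horizontal distance between bar and bar_rest below 0.015 m and z of bar in the frame of bar_rest between 0.035 and 0.044 m and angle between the y axis of bar and the y axis of bar_rest, either way round below 0.05 rad and contact force between the fingers and bar below 0.1 N and linear speed of each of bar, shaft_disc, shaft_mid, shaft_pinion below 0.02 m/s and horizontal distance between shaft_disc and nest_narrow below 0.01 m and z of shaft_disc in the frame of nest_narrow between 0.036 and 0.045 m and angle between the x axis of shaft_disc and the x axis of nest_narrow, either way round below 0.06 rad and horizontal distance between shaft_mid and nest_medium below 0.01 m and z of shaft_mid in the frame of nest_medium between 0.036 and 0.045 m and angle between the x axis of shaft_mid and the x axis of nest_medium, either way round below 0.06 rad and horizontal distance between shaft_pinion and nest_wide below 0.01 m and z of shaft_pinion in the frame of nest_wide between 0.036 and 0.045 m and angle between the x axis of shaft_pinion and the x axis of nest_wide, either way round below 0.06 rad); the robot touches nothing.
It fails at once if shaft_disc is dropped (moves faster than 0.5 m/s, a free fall of some 13 mm, with no finger on it) (linear speed of shaft_disc above 0.5 m/s and contact force between the fingers and shaft_disc below 0.3 N).
It fails at once if shaft_mid is dropped (moves faster than 0.5 m/s, a free fall of some 13 mm, with no finger on it) (linear speed of shaft_mid above 0.5 m/s and contact force between the fingers and shaft_mid below 0.3 N).
It fails at once if shaft_pinion is dropped (moves faster than 0.5 m/s, a free fall of some 13 mm, with no finger on it) (linear speed of shaft_pinion above 0.5 m/s and contact force between the fingers and shaft_pinion below 0.3 N).
It also fails if it takes over 109 s, if anything falls off the work surface, if the arm or the gripper's body presses on something with over 40 N, if the wrist force passes 120 N, or if a joint passes its speed limit or range.

ROBOT

A 7-joint arm with a two-finger parallel gripper is mounted at the origin on the work surface. World frame = base frame: x ahead of the robot, y to its left, z up, the work surface at z = 0. Lengths are in m, angles in rad, forces in N, time in s.
With the tool pointing down it reaches from about 0.425 to 0.825 m from the base axis. Payload 3.6 kg.
Tool frame: the origin (TCP) lies on the centre line of the jaws, within the pads' length; the fingertips stand 22 mm ahead of it and the grasp point (between the pads) lies 3 mm ahead of it; z points along the fingers, y is the line along which they close (so a half turn about z gives the same grasp; the last joint's range is limited). The gripper opens to 93 mm and grips with 3 to 60 N. Pads are 15 mm wide; open, the fingers measure 128 mm over their backs; the gripper's body (75 mm by 188 mm) begins 65 mm behind the grasp point.
Start: joints at [-1.141, 0.615, -0.013, 1.423, 0.008, 1.103, -0.04], TCP at [0.286, 0.584, 0.241] pointing down, gripper open.
Joint ranges: [-3.12, 3.12], [-0.3, 2.06], [-1.34, 1.32], [0.26, 2.42], [-1.36, 4.5], [0.01, 1.98], [-2.84, 2.84]. Speed limits (rad/s): [2.79, 2.79, 3.14, 3.14, 3.14, 3.14, 3.14].

INTERFACE

Orientations are given as a 3x3 rotation matrix whose columns are the frame's x, y, z axes.
In Python, from rig import arm gives the robot as it stands.
- The arm moves only by the tool inch_along, called after "Emit:" as name([rows], argument=value, ...), one row to a line, values as JSON. Schema: {"type":"object","properties":{"motion":{"type":"array","items":{"type":"object","properties":{"aperture":{"type":"number"},"pos":{"type":"array","items":{"type":"number"},"minItems":3,"maxItems":3},"r":{"type":"array","items":{"type":"number"},"minItems":3,"maxItems":3}},"additionalProperties":false,"required":["aperture"]},"minItems":1,"maxItems":8},"force":{"type":"number"},"only":{"type":"string"},"quiet":{"type":"boolean"},"lines":{"type":"string"}},"required":["motion"],"additionalProperties":false}. motion is a list of rows, 1 to 8 of them, each an object with the fields aperture (the opening from 0.0 (shut) to 1.0 (fully open)), pos (a list: dx, dy, dz in m), r (a list: a rotation vector rx, ry, rz in rad); a field left out counts as zero (the opening has to be given); each row shifts and turns the commanded pose from where the row before left it, along the tool's axes as they then stand; what a row does not reach is not made up. A row lasts 1/8 s, in which the tool goes at most 0.0625 m and 0.188 rad, less where a joint would pass 70% of its speed; a pose out of reach is approached as far as the arm can. The fingers move at their own pace and stop on an object; force is the grip in N (left out, the last holds). Time passes only in rows, so rows that do not move let the fingers close. The tool returns the time, the measured TCP pose, the force, the opening and the grip force at its end. only (a regular expression) keeps the lines of the reply that match it, lines (a string "A,B") keeps lines A to B, and quiet returns only ok. Input that does not fit is refused with a message, and nothing moves.
- arm.read_state(): the state, without advancing time (a new reading comes with each control period).
- arm.capture(name): name is "side" or "top" or "wrist"; returns a dict with "img" (384x512x3 uint8, blue, green, red), "vertical_fov" (degrees; the focal length in pixels is half the picture's height over the tangent of half this angle, whatever the lens; pixels are square), "cx", "cy" (the principal point, pixels), "xyz" and "attitude" of the camera in the world. Camera axes: x right, y down, z forward; pixel columns grow to the right and rows downward; lengths in m; the calibration is good to about 2 mm. The wrist camera is an equidistant fisheye: a pixel r from the principal point sees the ray r / f radians off the axis. A picture is of the moment at which its call begins. There is no depth.
- arm.sign_off(): hands the job in; it is judged then, once.
The state is a dict: "time_s": time; "joint_pos": joint angles; "dq": joint speeds; "joint_efforts": joint torques, N m; "position": TCP position; "ee_rot": TCP orientation; "ft_force": force on the tool from outside, world axes, zero at the start; "wrist_torque": the same for the moment, N m; "width": opening from 0.0 (shut) to 1.0 (fully open); "grip_force": force on a finger pad.
Only numpy, scipy, OpenCV 4.12 (cv2) and the standard library are available. Lean on these libraries where they do the work, as an engineer would, in place of code of your own. Each camera call takes 0.05 s, during which the arm holds its last target. There are 200 camera calls.

## Working session

There is one attempt and no reset: what is moved stays moved. The work goes in short steps, Python scripts to look and compute and a tool call to move; the robot and the scene stay as the last step left them, time stands still between calls to the robot, and variables do not carry over. Pictures are saved under pics/ and viewed, at most 14 in all, crops included, and the job is handed in when it is done.

```bash
ls; mkdir -p pics; python3 - <<'E'
from rig import arm
import cv2
for n in("top","side"):
    c=arm.capture(n); cv2.imwrite(f"pics/{n}0.png",c["img"]); print(n,c["vertical_fov"],c["cx"],c["cy"],c["xyz"],c["attitude"])
s=arm.read_state();print(s["time_s"],s["position"],s["ee_rot"],s["width"])
E
```

```text
pics
rig.py
top 46.174263727549764 260.58883230656966 190.30696671479896 [0.42704111 0.01692732 1.25758791] [[-0.02628941 -0.9926553   0.11808607]
 [-0.99943124  0.02360379 -0.02408443]
 [ 0.02112026 -0.11865207 -0.99271125]]
side 50.75102168416464 260.2531019797498 195.76371621992993 [ 0.37996205 -0.75769247  0.91346911] [[ 0.9676989  -0.19176619  0.16365991]
 [-0.25171349 -0.69858614  0.66978931]
 [-0.0141124  -0.68934979 -0.72429118]]
0.1 [0.28582035 0.58305696 0.23962984] [[-8.97940626e-01  4.40115563e-01 -9.60640149e-04]
 [ 4.40116610e-01  8.97938309e-01 -2.04026601e-03]
 [-3.53572345e-05 -2.25483143e-03 -9.99997457e-01]] 1.0027420850739086
```

View pics/top0.png

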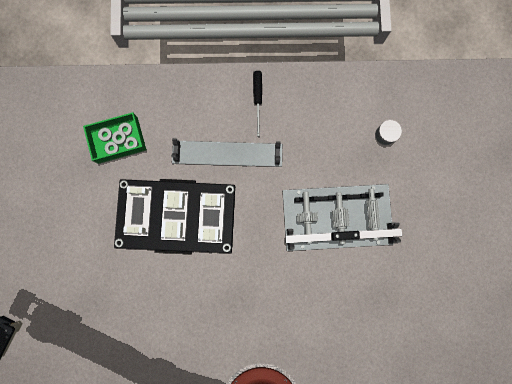

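View pics/side0.png

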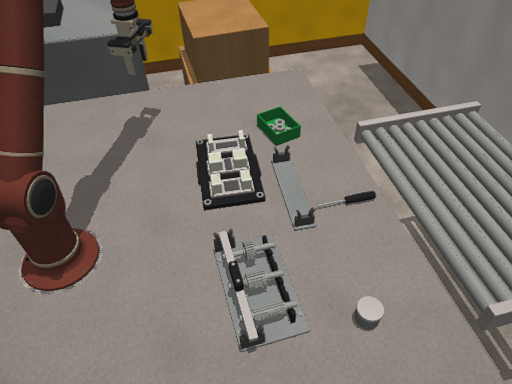

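The top view shows the carrier at (175,216), the bar rest at (227,153), and the rack at (340,218) with the bar grip at (345,236). I'll enlarge these areas.

```bash
python3 - <<'E'
import cv2
i=cv2.imread("pics/top0.png")
a=cv2.resize(i[125:260,105:265],None,fx=5,fy=4.4,interpolation=3)
a=cv2.resize(i[135:255,110:270],(800,600),interpolation=3); cv2.imwrite("pics/c1.png",a)
a=cv2.resize(i[165:265,275:408],(798,600),interpolation=3); cv2.imwrite("pics/c2.png",a)
E
```

```text
(no output)
```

View pics/c1.png

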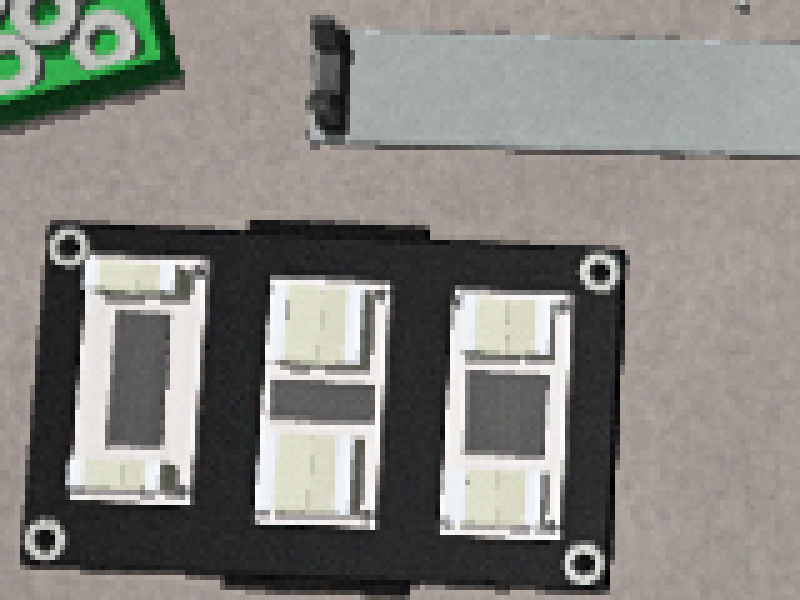

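View pics/c2.png

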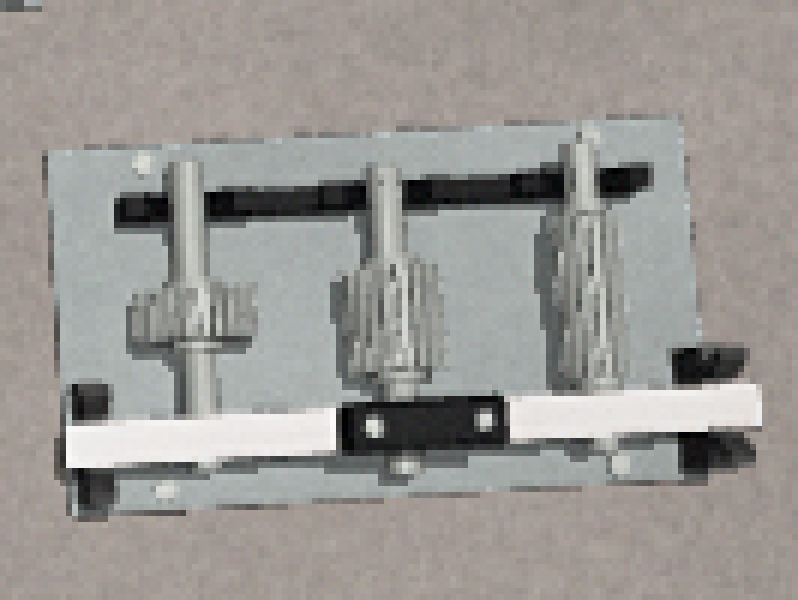

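The c1 crop shows the nests from left to right as wide, narrow and medium. In c2 the rack bays hold disc, mid and pinion, left to right. The grip's buttons are at (373,425) and (488,420).

```bash
python3 - <<'E'
import cv2
i=cv2.imread("pics/top0.png")
cv2.imwrite("pics/c3.png",cv2.resize(i[130:180,165:295],(780,300),interpolation=3))
E
```

```text
(no output)
```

View pics/c3.png

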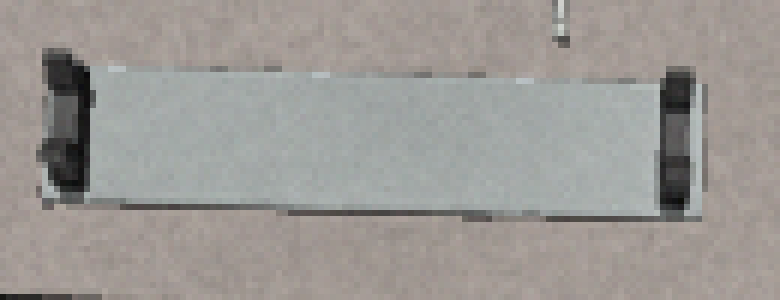

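c3 shows the rest plate corners BL (42,200), BR (701,217) and TR (706,85), and the slot floors at about (63,115) and (678,135).

```bash
cat > h.py <<'E'
from rig import arm
import numpy as np
R=np.array([[-0.02628941,-0.9926553,0.11808607],[-0.99943124,0.02360379,-0.02408443],[0.02112026,-0.11865207,-0.99271125]])
C=np.array([0.42704111,0.01692732,1.25758791]);f=192/np.tan(np.radians(46.174263727549764/2))
def top(p,z,cx=260.5888,cy=190.307):
    d=R@[(p[0]-cx)/f,(p[1]-cy)/f,1]; return (C+d*(z-C[2])/d[2])[:2]
def crop(p,x0,y0,s,z): return top(((p[0]+.5)/s-.5+x0,(p[1]+.5)/s-.5+y0),z)
def fit(loc,w): # 2D rigid
    loc=np.array(loc,float);w=np.array(w);a=loc-loc.mean(0);b=w-w.mean(0)
    th=np.arctan2((a[:,0]*b[:,1]-a[:,1]*b[:,0]).sum(),(a*b).sum());c,s=np.cos(th),np.sin(th);M=np.array([[c,-s],[s,c]])
    t=w.mean(0)-M@loc.mean(0);r=w-(loc@M.T+t);return t.round(4),round(th,4),(np.abs(r).max()*1e3).round(1)
def go(x,y,z,yaw): # yaw of tool y axis (closing) in world; prints delta in tool axes
    s=arm.read_state();E=np.array(s["ee_rot"]);d=E.T@(np.array([x,y,z])-s["position"])
    yv=np.array([np.cos(yaw),np.sin(yaw),0]); 
    if yv@E[:,1]<0: yv=-yv
    T=np.c_[np.cross(yv,[0,0,-1]),yv,[0,0,-1]]
    from scipy.spatial.transform import Rotation as Q
    print("d",d.round(4),"rot",Q.from_matrix(E.T@T).as_rotvec().round(4),"q",np.round(s["joint_pos"],2),"t",s["time_s"])
E
python3 - <<'E'
from h import *
c1=lambda p,z:crop(p,110,135,5,z)
c2=lambda p,z:crop(p,275,165,6,z)
c3=lambda p,z:crop(p,165,130,6,z)
print("rack",fit([(.085,.15),(.085,-.15),(-.085,.15),(-.085,-.15)],[c2(p,.008) for p in[(45,151),(682,116),(72,520),(707,480)]]))
print("bar",fit([(0,.155),(0,-.155)],[c2(p,.066) for p in[(66,445),(761,406)]]))
print("grip",fit([(.011,.035),(.011,-.035),(-.011,.035),(-.011,-.035)],[c2(p,.096) for p in[(341,406),(506,395),(344,453),(510,441)]]))
print("rest",fit([(.033,-.155),(-.033,-.155),(-.033,.155)],[c3(p,.008) for p in[(706,85),(701,217),(42,200)]]), fit([(0,.14),(0,-.14)],[c3(p,.04) for p in[(63,115),(677,135)]]))
for n,l,w,pts,v in(("wide",.037,.015,[(113,311),(168,313),(106,446),(162,449)],None),("narrow",.011,.028,[(272,380),(376,386),(270,418),(374,423)],[(316,286),(308,514)]),("medium",.023,.022,[(468,371),(551,375),(464,454),(547,457)],[(508,296),(495,526)])):
    print(n,fit([(l,w),(l,-w),(-l,w),(-l,-w)],[c1(p,.030) for p in pts]))
    if v: print("  V",fit([(.06,0),(-.06,0)],[c1(p,.05) for p in v]))
n=[((82,258),(210,262),(67,497),(190,503)),((270,278),(391,285),(255,522),(375,528)),((455,287),(573,295),(440,532),(560,538))]
for q in n: print("plate",fit([(.067,.033),(.067,-.033),(-.067,.033),(-.067,-.033)],[c1(p,.03) for p in q]))
print("rings",[c1(p,.02).round(4) for p in[(69,246),(599,272),(45,539),(583,565)]])
for n,q in(("disc",[(130,290),(255,290),(133,345),(255,345)]),("mid",[(340,265),(438,265),(340,375),(445,375)]),("pin",[(555,212),(608,212),(556,382),(622,382)])):print(n,np.mean([c2(p,.045) for p in q],0))
E
```

```text
rack (array([ 0.4954, -0.2256]), np.float64(0.0313), np.float64(3.3))
bar (array([ 0.4433, -0.2285]), np.float64(0.0296), np.float64(0.8))
grip (array([ 0.4435, -0.227 ]), np.float64(0.0415), np.float64(1.2))
rest (array([0.6837, 0.0783]), np.float64(-0.0533), np.float64(1.4)) (array([0.6845, 0.0786]), np.float64(-0.055), np.float64(0.5))
wide (array([0.5258, 0.324 ]), np.float64(-0.0456), np.float64(0.6))
narrow (array([0.5113, 0.2236]), np.float64(-0.0753), np.float64(1.0))
  V (array([0.5113, 0.2261]), np.float64(-0.038), np.float64(1.0))
medium (array([0.502 , 0.1237]), np.float64(-0.0644), np.float64(0.8))
  V (array([0.5029, 0.1251]), np.float64(-0.0693), np.float64(1.6))
plate (array([0.526 , 0.3239]), np.float64(-0.066), np.float64(2.0))
plate (array([0.5109, 0.2237]), np.float64(-0.0693), np.float64(1.2))
plate (array([0.5031, 0.1239]), np.float64(-0.0731), np.float64(1.1))
rings [array([0.6013, 0.3643]), array([0.5799, 0.073 ]), array([0.4412, 0.3757]), array([0.4195, 0.0846])]
disc [ 0.49446024 -0.13522531]
mid [ 0.4911461  -0.22431114]
pin [ 0.49939256 -0.31293473]
```

The rack yaw is 0.031, the rest -0.054 and the carrier about -0.07. Spacing and sizes match what was given, so I'll move over the grip.

Emit:
inch_along([
  {"aperture": 0.6, "r": [0, 0, 0.18]},
  {"aperture": 0.6, "r": [0, 0, 0.18]},
  {"aperture": 0.6, "r": [0, 0, 0.18]},
  {"aperture": 0.6, "r": [0, 0, 0.18]},
  {"aperture": 0.6, "r": [0, 0, 0.18]},
  {"aperture": 0.6, "r": [0, 0, 0.184]},
], force=30)

```text
time_s: 0.85
position: [0.2858, 0.5833, 0.24]
ee_rot: [[-0.025, 1.0, -0.001], [1.0, 0.025, -0.001], [-0.001, -0.001, -1.0]]
ft_force: [-0.9, 0.5, 0.1]
width: 0.599
grip_force: 0.0
```

Emit:
inch_along([
  {"aperture": 0.6, "pos": [-0.048, 0.027, 0]},
  {"aperture": 0.6, "pos": [-0.048, 0.027, 0]},
  {"aperture": 0.6, "pos": [-0.048, 0.027, 0]},
  {"aperture": 0.6, "pos": [-0.048, 0.027, 0]},
  {"aperture": 0.6, "pos": [-0.048, 0.027, 0]},
  {"aperture": 0.6, "pos": [-0.048, 0.027, 0]},
  {"aperture": 0.6, "pos": [-0.048, 0.027, 0]},
  {"aperture": 0.6, "pos": [-0.048, 0.027, 0]},
])

```text
time_s: 1.85
position: [0.5143, 0.205, 0.2403]
ee_rot: [[-0.031, 1.0, -0.001], [1.0, 0.031, -0.0], [-0.0, -0.001, -1.0]]
ft_force: [-0.0, 0.3, -0.2]
width: 0.601
grip_force: 0.0
```

Emit:
inch_along([
  {"aperture": 0.6, "pos": [-0.0534, -0.007, 0]},
  {"aperture": 0.6, "pos": [-0.0534, -0.007, 0]},
  {"aperture": 0.6, "pos": [-0.0534, -0.007, 0]},
  {"aperture": 0.6, "pos": [-0.0534, -0.007, 0]},
  {"aperture": 0.6, "pos": [-0.0534, -0.007, 0]},
  {"aperture": 0.6, "pos": [-0.0534, -0.007, 0]},
  {"aperture": 0.6, "pos": [-0.0534, -0.007, 0]},
  {"aperture": 0.6, "pos": [-0.0534, -0.007, 0]},
])

```text
time_s: 2.85
position: [0.4707, -0.2236, 0.2404]
ee_rot: [[-0.031, 1.0, -0.0], [1.0, 0.031, 0.0], [0.0, -0.0, -1.0]]
ft_force: [0.7, 0.2, 1.4]
width: 0.6
grip_force: 0.0
```

Emit:
inch_along([
  {"aperture": 0.6, "pos": [0, 0, 0.04]},
  {"aperture": 0.6, "pos": [0, 0, 0.04]},
  {"aperture": 0.6},
])

```text
time_s: 3.22
position: [0.469, -0.221, 0.1581]
ee_rot: [[-0.031, 1.0, -0.007], [1.0, 0.031, 0.003], [0.003, -0.007, -1.0]]
ft_force: [0.2, 0.1, -0.1]
width: 0.597
grip_force: 0.0
```

```bash
python3 - <<'E'
from h import *
go(.4433,-.2275,.091,.031)
import cv2;c=arm.capture("wrist");cv2.imwrite("pics/w1.png",c["img"])
E
```

```text
d [-0.0059 -0.0255  0.0673] rot [-0.0069 -0.0034 -0.0002] q [ 0.18  0.54  0.33  1.9  -0.25  0.75  0.68] t 3.225
```

View pics/w1.png

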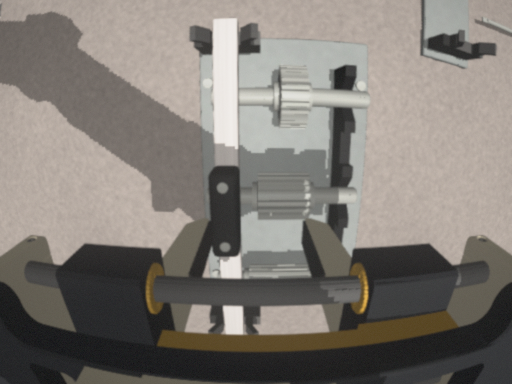

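The wrist view shows the grip at (225,210), about 25 mm to the left of the jaw line near column 262, as computed.

Emit:
inch_along([
  {"aperture": 0.6, "pos": [-0.003, -0.0127, 0], "r": [-0.0069, -0.0034, 0]},
  {"aperture": 0.6, "pos": [-0.0029, -0.0127, 0]},
  {"aperture": 0.6, "pos": [0, 0, 0.034]},
  {"aperture": 0.6, "pos": [0, 0, 0.033]},
  {"aperture": 0.6},
])

```text
time_s: 3.9
position: [0.4446, -0.2289, 0.093]
ee_rot: [[-0.03, 1.0, 0.004], [1.0, 0.03, -0.002], [-0.002, 0.004, -1.0]]
ft_force: [0.3, 0.3, -0.2]
width: 0.596
grip_force: 0.0
```

Emit:
inch_along([
  {"aperture": 0},
  {"aperture": 0},
  {"aperture": 0},
  {"aperture": 0},
  {"aperture": 0},
], force=40)

```text
time_s: 4.53
position: [0.4455, -0.2292, 0.094]
ee_rot: [[-0.031, 1.0, 0.006], [1.0, 0.031, -0.003], [-0.003, 0.005, -1.0]]
ft_force: [-3.5, 0.2, 6.6]
width: 0.235
grip_force: 40.0
```

Gripped at 21.9 mm, which matches the 22 mm block. Lifting straight up.

Emit:
inch_along([
  {"aperture": 0, "pos": [0, 0, -0.01]},
  {"aperture": 0, "pos": [0, 0, -0.015]},
  {"aperture": 0, "pos": [0, 0, -0.02]},
  {"aperture": 0, "pos": [0, 0, -0.025]},
  {"aperture": 0, "pos": [0, 0, -0.025]},
  {"aperture": 0},
])

```text
time_s: 5.28
position: [0.4472, -0.2294, 0.1907]
ee_rot: [[-0.031, 0.999, 0.012], [0.999, 0.031, -0.005], [-0.006, 0.012, -1.0]]
ft_force: [0.2, 0.3, -3.0]
width: 0.231
grip_force: 40.0
```

```bash
python3 - <<'E'
from h import *
import cv2
go(.684,.0785,.185,-.054)
c=arm.capture("side");cv2.imwrite("pics/s1.png",cv2.resize(c["img"][180:384,150:370],(660,612))[:600])
E
```

```text
d [0.3004 0.2462 0.0069] rot [0.0123 0.0053 0.0853] q [ 0.18  0.46  0.36  1.93 -0.23  0.78  0.7 ] t 5.275
```

View pics/s1.png

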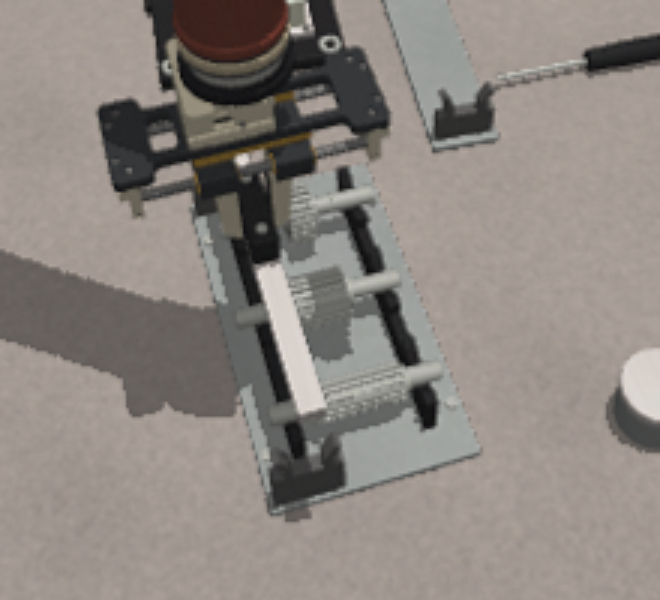

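The bar is out and level, and all three shafts are still in place. Moving to the rest.

Emit:
inch_along([
  {"aperture": 0, "pos": [0.02, 0.016, 0], "r": [0.012, 0.005, 0]},
  {"aperture": 0, "pos": [0.04, 0.033, 0]},
  {"aperture": 0, "pos": [0.05, 0.041, 0]},
  {"aperture": 0, "pos": [0.05, 0.041, 0]},
  {"aperture": 0, "pos": [0.05, 0.041, 0]},
  {"aperture": 0, "pos": [0.05, 0.041, 0]},
  {"aperture": 0, "pos": [0.03, 0.024, 0], "r": [0, 0, 0.045]},
  {"aperture": 0, "pos": [0.009, 0.008, 0], "r": [0, 0, 0.04]},
])

```text
time_s: 6.32
position: [0.6765, 0.0755, 0.1848]
ee_rot: [[0.049, 0.999, -0.009], [0.999, -0.049, 0.004], [0.003, -0.009, -1.0]]
ft_force: [-0.4, -0.6, -2.6]
width: 0.235
grip_force: 40.0
```

Emit:
inch_along([
  {"aperture": 0},
  {"aperture": 0},
])

```text
time_s: 6.58
position: [0.6755, 0.0689, 0.1868]
ee_rot: [[0.055, 0.998, -0.008], [0.998, -0.055, 0.0], [-0.0, -0.008, -1.0]]
ft_force: [0.5, 0.0, -2.8]
width: 0.232
grip_force: 40.0
```

```bash
python3 - <<'E'
from h import *
import cv2
go(.684,.077,.082,-.054)
for n in("top","wrist"):
  c=arm.capture(n);cv2.imwrite(f"pics/{n}2.png",c["img"])
E
```

```text
d [0.0085 0.0088 0.1047] rot [-0.0077  0.0003 -0.0011] q [-0.33  0.74  0.37  1.4  -0.28  1.07  0.04] t 6.575
```

View pics/wrist2.png

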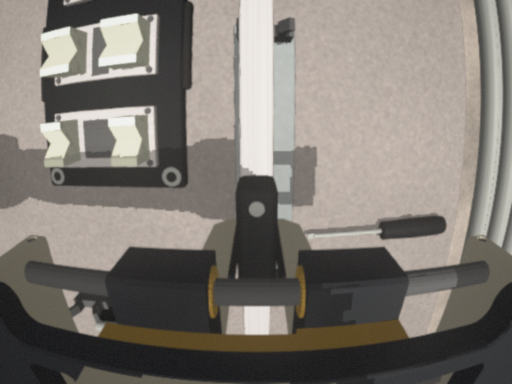

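The wrist view shows the bar slightly left of the rest's axis, in agreement with the computed 9 mm. I'll correct that, lower, and check.

Emit:
inch_along([
  {"aperture": 0, "pos": [0.0085, 0.0088, 0], "r": [-0.0077, 0, 0]},
  {"aperture": 0, "pos": [0, 0, 0.03]},
  {"aperture": 0, "pos": [0, 0, 0.03]},
  {"aperture": 0, "pos": [0, 0, 0.01]},
  {"aperture": 0},
  {"aperture": 0},
])

```text
time_s: 7.42
position: [0.6872, 0.0785, 0.1195]
ee_rot: [[0.054, 0.999, 0.006], [0.999, -0.054, 0.001], [0.002, 0.006, -1.0]]
ft_force: [0.1, 0.6, -2.6]
width: 0.235
grip_force: 40.0
```

```bash
python3 - <<'E'
from h import *
import cv2
go(.684,.077,.082,-.054)
c=arm.capture("side");cv2.imwrite("pics/s3.png",cv2.resize(c["img"][130:240,240:340],(600,660))[:600])
E
```

```text
d [-0.0017 -0.0034  0.0375] rot [ 0.0058 -0.0015  0.    ] q [-0.33  0.82  0.35  1.43 -0.31  0.94  0.05] t 7.425
```

View pics/s3.png

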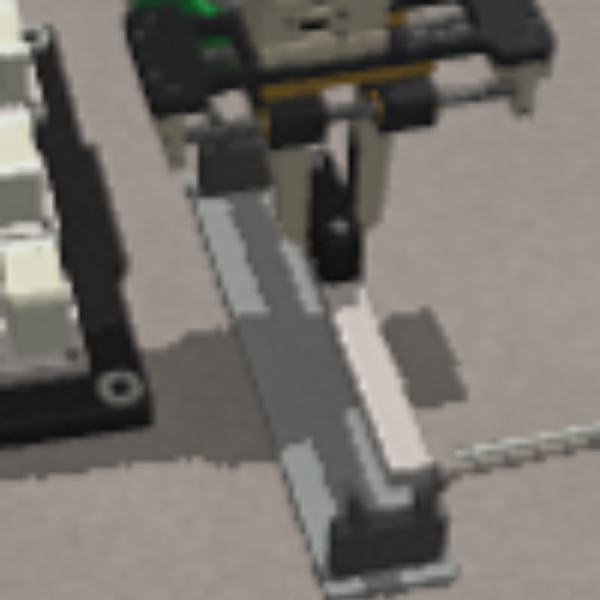

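The bar hangs just over the near bracket, slightly to +x, in line with the computed 3.4 mm. Lowering with that correction.

Emit:
inch_along([
  {"aperture": 0, "pos": [-0.0017, -0.0034, 0.005], "r": [0.0058, 0, 0]},
  {"aperture": 0, "pos": [0, 0, 0.01]},
  {"aperture": 0, "pos": [0, 0, 0.008]},
  {"aperture": 0, "pos": [0, 0, 0.007]},
  {"aperture": 0, "pos": [0, 0, 0.004]},
  {"aperture": 0, "pos": [0, 0, 0.0035]},
  {"aperture": 0},
  {"aperture": 0},
])

```text
time_s: 8.48
position: [0.6823, 0.0771, 0.0822]
ee_rot: [[0.054, 0.999, -0.003], [0.999, -0.054, 0.002], [0.001, -0.003, -1.0]]
ft_force: [-3.2, 0.4, 6.0]
width: 0.23
grip_force: 40.0
```

```bash
python3 - <<'E'
from h import *
go(.684,.077,.082,-.054)
E
```

```text
d [-0.      0.0017  0.0002] rot [-0.0032 -0.0015  0.0004] q [-0.32  0.86  0.33  1.46 -0.33  0.88  0.06] t 8.475
```

Emit:
inch_along([
  {"aperture": 0.6},
  {"aperture": 0.6},
  {"aperture": 0.6},
  {"aperture": 0.6},
  {"aperture": 0.6, "pos": [0, 0, -0.05]},
  {"aperture": 0.6, "pos": [0, 0, -0.06]},
  {"aperture": 0.6, "pos": [0, 0, -0.05]},
  {"aperture": 0.6},
])

```text
time_s: 9.48
position: [0.6857, 0.0764, 0.2461]
ee_rot: [[0.054, 0.999, 0.008], [0.999, -0.054, 0.002], [0.002, 0.008, -1.0]]
ft_force: [-0.5, -0.5, 0.0]
width: 0.597
grip_force: 0.0
```

```bash
python3 - <<'E'
from h import *
import cv2
c=arm.capture("side");cv2.imwrite("pics/s4.png",cv2.resize(c["img"][130:240,240:340],(600,660))[:600])
go(.46,-.14,.2,1.602)
E
```

```text
d [-0.2285 -0.212   0.042 ] rot [-2.0000e-04 -2.6000e-03  1.4856e+00] q [-0.34  0.7   0.39  1.3  -0.27  1.19  0.01] t 9.525
```

View pics/s4.png

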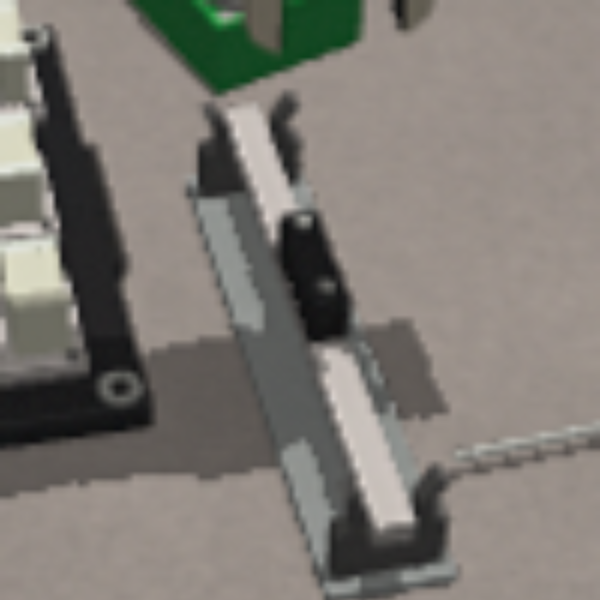

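The bar is seated in both brackets, with its ends at (255,110) and (390,525). Now I'll work out the shaft centres from their ends in the c2 crop.

```bash
python3 - <<'E'
from h import *
c2=lambda p,z:crop(p,275,165,6,z)
for n,a,b in(("disc",(183,160),(207,470)),("mid",(384,165),(404,476)),("pin",(577,138),(606,450))):
  A,B=c2(a,.043),c2(b,.043);print(n,((A+B)/2).round(4),np.linalg.norm(A-B).round(4),np.arctan2(A[1]-B[1],A[0]-B[0]).round(3))
t=np.array([.4954,-.2256]);c,s=np.cos(.031),np.sin(.031)
for y in(.09,0,-.09):print((t+[-s*y,c*y]).round(4))
E
```

```text
disc [ 0.4961 -0.1363] 0.14 0.039
mid [ 0.4914 -0.2262] 0.1404 0.017
pin [ 0.5011 -0.3164] 0.1415 0.037
[ 0.4926 -0.1356]
[ 0.4954 -0.2256]
[ 0.4982 -0.3156]
```

Lengths come out at 140–141 mm, so the shaft centres are trusted. Turning and moving over the disc.

Emit:
inch_along([
  {"aperture": 0.8, "r": [0, 0, 0.186]},
  {"aperture": 0.8, "r": [0, 0, 0.186]},
  {"aperture": 0.8, "r": [0, 0, 0.186]},
  {"aperture": 0.8, "r": [0, 0, 0.186]},
  {"aperture": 0.8, "r": [0, 0, 0.186]},
  {"aperture": 0.8, "r": [0, 0, 0.186]},
  {"aperture": 0.8, "r": [0, 0, 0.186]},
  {"aperture": 0.8, "r": [0, 0, 0.184]},
])

```text
time_s: 10.52
position: [0.6819, 0.077, 0.2379]
ee_rot: [[1.0, 0.024, -0.007], [0.024, -1.0, 0.001], [-0.007, -0.001, -1.0]]
ft_force: [-0.0, 0.0, 0.1]
width: 0.801
grip_force: 0.0
```

Emit:
inch_along([
  {"aperture": 0.8, "pos": [-0.038, 0.0425, 0]},
  {"aperture": 0.8, "pos": [-0.038, 0.0425, 0]},
  {"aperture": 0.8, "pos": [-0.038, 0.0425, 0.02]},
  {"aperture": 0.8, "pos": [-0.038, 0.0425, 0.03]},
  {"aperture": 0.8, "pos": [-0.038, 0.0425, 0.03]},
  {"aperture": 0.8, "pos": [0, 0, 0.02]},
  {"aperture": 0.8},
  {"aperture": 0.8},
])

```text
time_s: 11.52
position: [0.5018, -0.1381, 0.1423]
ee_rot: [[0.999, 0.032, -0.004], [0.032, -0.999, 0.001], [-0.004, -0.001, -1.0]]
ft_force: [0.4, -0.6, 0.5]
width: 0.799
grip_force: 0.0
```

```bash
python3 - <<'E'
from h import *
import cv2
go(.496,-.136,.046,1.602)
c=arm.capture("wrist");cv2.imwrite("pics/w5.png",c["img"])
E
```

```text
d [-0.0054 -0.0021  0.0963] rot [-0.0014  0.0037  0.0012] q [-0.23  0.64  0.71  1.92 -0.58  0.8  -0.73] t 11.525
```

View pics/w5.png

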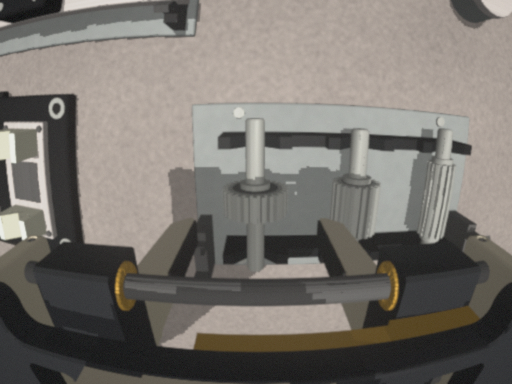

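The disc shaft is at column 255 and the jaws' centre is near 258, so it is lined up. Descending and gripping.

Emit:
inch_along([
  {"aperture": 0.8, "pos": [-0.0054, -0.0021, 0.02], "r": [0, 0.0037, 0]},
  {"aperture": 0.8, "pos": [0, 0, 0.03]},
  {"aperture": 0.8, "pos": [0, 0, 0.03]},
  {"aperture": 0.8, "pos": [0, 0, 0.0163]},
  {"aperture": 0.8},
  {"aperture": 0.8},
])

```text
time_s: 12.32
position: [0.4967, -0.137, 0.0471]
ee_rot: [[1.0, 0.031, 0.002], [0.031, -1.0, 0.001], [0.002, -0.001, -1.0]]
ft_force: [-0.5, 0.6, -0.1]
width: 0.8
grip_force: 0.0
```

Emit:
inch_along([
  {"aperture": 0},
  {"aperture": 0},
  {"aperture": 0},
  {"aperture": 0},
  {"aperture": 0},
], force=50)

```text
time_s: 12.95
position: [0.4962, -0.1367, 0.0467]
ee_rot: [[1.0, 0.031, 0.001], [0.031, -1.0, 0.001], [0.001, -0.001, -1.0]]
ft_force: [-0.9, 0.7, 5.2]
width: 0.591
grip_force: 50.0
```

Emit:
inch_along([
  {"aperture": 0, "pos": [0, 0, -0.005]},
  {"aperture": 0, "pos": [0, 0, -0.015]},
  {"aperture": 0, "pos": [0, 0, -0.02]},
  {"aperture": 0, "pos": [0, 0, -0.03]},
  {"aperture": 0, "pos": [0, 0, -0.03]},
  {"aperture": 0, "pos": [0, 0, -0.02]},
  {"aperture": 0},
])

```text
time_s: 13.82
position: [0.4961, -0.137, 0.1675]
ee_rot: [[1.0, 0.031, 0.003], [0.031, -1.0, 0.001], [0.003, -0.001, -1.0]]
ft_force: [-0.5, 0.5, -6.6]
width: 0.595
grip_force: 50.0
```

```bash
python3 - <<'E'
from h import *
go(.511,.224,.166,1.501)
E
```

```text
d [ 0.0259 -0.3604  0.0018] rot [-0.0008 -0.0029  0.1005] q [-0.26  0.6   0.75  1.92 -0.55  0.84 -0.75] t 13.825
```

Gripped at about 55 mm, which matches the 56 mm gear. Carrying it to nest_narrow.

Emit:
inch_along([
  {"aperture": 0, "pos": [0.002, -0.03, 0]},
  {"aperture": 0, "pos": [0.004, -0.055, 0]},
  {"aperture": 0, "pos": [0.004, -0.055, 0]},
  {"aperture": 0, "pos": [0.004, -0.055, 0]},
  {"aperture": 0, "pos": [0.004, -0.055, 0]},
  {"aperture": 0, "pos": [0.004, -0.055, 0]},
  {"aperture": 0, "pos": [0.003, -0.04, 0], "r": [0, 0, 0.05]},
  {"aperture": 0, "pos": [0.001, -0.015, 0], "r": [0, 0, 0.05]},
])

```text
time_s: 14.82
position: [0.5093, 0.2282, 0.1644]
ee_rot: [[0.998, -0.065, -0.004], [-0.064, -0.998, 0.002], [-0.004, -0.002, -1.0]]
ft_force: [0.1, -0.2, -6.5]
width: 0.594
grip_force: 50.0
```

Emit:
inch_along([
  {"aperture": 0},
  {"aperture": 0},
])

```text
time_s: 15.08
position: [0.5109, 0.222, 0.166]
ee_rot: [[0.998, -0.071, -0.001], [-0.071, -0.998, -0.001], [-0.001, 0.001, -1.0]]
ft_force: [-1.1, -0.6, -5.9]
width: 0.594
grip_force: 50.0
```

```bash
python3 - <<'E'
from h import *
import cv2
go(.511,.224,.0667,1.501)
c=arm.capture("wrist");cv2.imwrite("pics/w6.png",c["img"])
E
```

```text
d [ 0.0001 -0.0021  0.0993] rot [ 0.0006  0.0011 -0.0008] q [-0.95  0.69  0.82  1.8  -0.62  0.93 -1.49] t 15.075
```

View pics/w6.png

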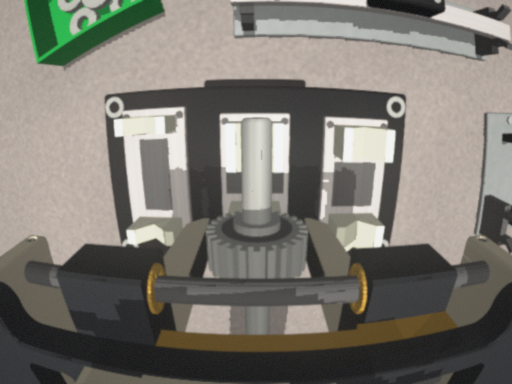

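The shaft is at column 257 and the nest centre near 255, parallel. Lowering.

Emit:
inch_along([
  {"aperture": 0, "pos": [0, -0.0021, 0.02]},
  {"aperture": 0, "pos": [0, 0, 0.03]},
  {"aperture": 0, "pos": [0, 0, 0.025]},
  {"aperture": 0, "pos": [0, 0, 0.015]},
  {"aperture": 0, "pos": [0, 0, 0.004]},
  {"aperture": 0, "pos": [0, 0, 0.004]},
  {"aperture": 0, "pos": [0, 0, 0.001]},
  {"aperture": 0},
])

```text
time_s: 16.12
position: [0.5126, 0.2256, 0.0687]
ee_rot: [[0.998, -0.07, 0.003], [-0.07, -0.998, 0.001], [0.003, -0.002, -1.0]]
ft_force: [0.4, -1.2, -3.1]
width: 0.596
grip_force: 50.0
```

```bash
python3 - <<'E'
from h import *
go(.511,.224,.0667,1.501)
E
```

```text
d [-0.0015  0.0017  0.002 ] rot [-0.0015 -0.0026  0.0002] q [-0.87  0.81  0.7   1.87 -0.76  0.74 -1.38] t 16.125
```

Emit:
inch_along([
  {"aperture": 0, "pos": [-0.001, 0.001, 0.001]},
  {"aperture": 0, "pos": [0, 0, 0.001]},
  {"aperture": 0, "pos": [0, 0, 0.001]},
  {"aperture": 0},
  {"aperture": 0},
])

```text
time_s: 16.75
position: [0.5119, 0.2239, 0.0668]
ee_rot: [[0.997, -0.071, 0.003], [-0.071, -0.997, 0.002], [0.003, -0.002, -1.0]]
ft_force: [-1.7, -3.8, 9.9]
width: 0.591
grip_force: 50.0
```

It is seated: the contact force has reversed at the expected height. Releasing and going for shaft_mid.

Emit:
inch_along([
  {"aperture": 0.8},
  {"aperture": 0.8},
  {"aperture": 0.8},
  {"aperture": 0.8},
  {"aperture": 0.8, "pos": [0, 0, -0.03]},
  {"aperture": 0.8, "pos": [0, 0, -0.04]},
  {"aperture": 0.8, "pos": [0, 0, -0.04]},
  {"aperture": 0.8},
])

```text
time_s: 17.75
position: [0.5126, 0.2251, 0.1776]
ee_rot: [[0.998, -0.069, 0.007], [-0.069, -0.998, 0.004], [0.006, -0.004, -1.0]]
ft_force: [-0.6, -0.2, 0.3]
width: 0.798
grip_force: 0.0
```

Emit:
inch_along([
  {"aperture": 0.7, "pos": [0.002, 0.055, 0], "r": [0, 0, -0.05]},
  {"aperture": 0.7, "pos": [-0.001, 0.055, 0], "r": [0, 0, -0.05]},
  {"aperture": 0.7, "pos": [-0.001, 0.055, 0]},
  {"aperture": 0.7, "pos": [-0.001, 0.055, 0]},
  {"aperture": 0.7, "pos": [-0.001, 0.055, 0]},
  {"aperture": 0.7, "pos": [-0.001, 0.055, 0]},
  {"aperture": 0.7, "pos": [-0.001, 0.055, 0]},
  {"aperture": 0.7, "pos": [0, 0.055, 0]},
])

```text
time_s: 18.75
position: [0.5113, -0.216, 0.1728]
ee_rot: [[1.0, 0.031, -0.001], [0.031, -1.0, 0.003], [-0.001, -0.003, -1.0]]
ft_force: [0.3, -0.3, -0.0]
width: 0.702
grip_force: 0.0
```

Emit:
inch_along([
  {"aperture": 0.7},
  {"aperture": 0.7},
])

```text
time_s: 19.0
position: [0.5114, -0.2139, 0.1729]
ee_rot: [[1.0, 0.031, -0.002], [0.031, -1.0, 0.004], [-0.001, -0.004, -1.0]]
ft_force: [0.6, 1.4, 0.0]
width: 0.7
grip_force: 0.0
```

```bash
python3 - <<'E'
from h import *
go(.4915,-.226,.046,1.602)
E
```

```text
d [-0.0201  0.012   0.1269] rot [-0.0036  0.0015 -0.0003] q [-0.1   0.65  0.74  1.8  -0.54  0.91 -0.65] t 19.0
```

Emit:
inch_along([
  {"aperture": 0.7, "pos": [-0.0201, 0.012, 0], "r": [-0.0036, 0.0015, 0]},
  {"aperture": 0.7, "pos": [0, 0, 0.03]},
  {"aperture": 0.7, "pos": [0, 0, 0.03]},
  {"aperture": 0.7},
  {"aperture": 0.7},
])

```text
time_s: 19.62
position: [0.493, -0.2269, 0.1146]
ee_rot: [[0.999, 0.033, 0.003], [0.033, -0.999, -0.002], [0.003, 0.002, -1.0]]
ft_force: [-1.4, -0.1, 0.7]
width: 0.7
grip_force: 0.0
```

```bash
python3 - <<'E'
from h import *
go(.4915,-.226,.046,1.602)
E
```

```text
d [-0.0017 -0.0011  0.0686] rot [ 0.0022 -0.0027  0.0016] q [-0.03  0.7   0.67  1.89 -0.62  0.76 -0.55] t 19.625
```

Emit:
inch_along([
  {"aperture": 0.7, "pos": [-0.0017, -0.0011, 0.02], "r": [0.0022, -0.0027, 0.0016]},
  {"aperture": 0.7, "pos": [0, 0, 0.03]},
  {"aperture": 0.7, "pos": [0, 0, 0.0186]},
  {"aperture": 0.7},
  {"aperture": 0.7},
])

```text
time_s: 20.25
position: [0.4915, -0.2272, 0.0468]
ee_rot: [[1.0, 0.03, 0.002], [0.03, -1.0, -0.001], [0.002, 0.001, -1.0]]
ft_force: [-0.9, -0.1, -0.1]
width: 0.701
grip_force: 0.0
```

Emit:
inch_along([
  {"aperture": 0},
  {"aperture": 0},
  {"aperture": 0},
  {"aperture": 0},
  {"aperture": 0},
], force=50)

```text
time_s: 20.88
position: [0.4908, -0.227, 0.0459]
ee_rot: [[1.0, 0.029, 0.0], [0.029, -1.0, -0.0], [-0.0, 0.0, -1.0]]
ft_force: [0.5, -0.1, 5.6]
width: 0.46
grip_force: 50.0
```

Emit:
inch_along([
  {"aperture": 0, "pos": [0, 0, -0.005]},
  {"aperture": 0, "pos": [0, 0, -0.015]},
  {"aperture": 0, "pos": [0, 0, -0.02]},
  {"aperture": 0, "pos": [0, 0, -0.03]},
  {"aperture": 0, "pos": [0, 0, -0.03]},
  {"aperture": 0, "pos": [0, 0, -0.02]},
  {"aperture": 0},
])

```text
time_s: 21.75
position: [0.4909, -0.2271, 0.1669]
ee_rot: [[1.0, 0.029, 0.002], [0.029, -1.0, -0.001], [0.002, 0.001, -1.0]]
ft_force: [0.4, -0.0, -6.5]
width: 0.466
grip_force: 50.0
```

```bash
python3 - <<'E'
from h import *
go(.5027,.124,.166,1.501)
E
```

```text
d [ 0.022  -0.3506  0.0005] rot [ 0.0011 -0.0017  0.0989] q [-0.07  0.63  0.74  1.85 -0.55  0.87 -0.61] t 21.75
```

Gripped at 43 mm, which matches the 44 mm gear. Carrying it to nest_medium.

Emit:
inch_along([
  {"aperture": 0, "pos": [0.001, -0.025, 0]},
  {"aperture": 0, "pos": [0.003, -0.055, 0]},
  {"aperture": 0, "pos": [0.004, -0.055, 0]},
  {"aperture": 0, "pos": [0.004, -0.055, 0]},
  {"aperture": 0, "pos": [0.004, -0.055, 0]},
  {"aperture": 0, "pos": [0.003, -0.055, 0]},
  {"aperture": 0, "pos": [0.002, -0.035, 0], "r": [0, 0, 0.05]},
  {"aperture": 0, "pos": [0.001, -0.015, 0], "r": [0, 0, 0.049]},
])

```text
time_s: 22.75
position: [0.5014, 0.1273, 0.1637]
ee_rot: [[0.998, -0.066, -0.005], [-0.066, -0.998, 0.001], [-0.005, -0.0, -1.0]]
ft_force: [0.4, -0.6, -6.5]
width: 0.462
grip_force: 50.0
```

Emit:
inch_along([
  {"aperture": 0},
  {"aperture": 0},
])

```text
time_s: 23.0
position: [0.5025, 0.1222, 0.165]
ee_rot: [[0.997, -0.071, -0.002], [-0.071, -0.997, -0.001], [-0.002, 0.002, -1.0]]
ft_force: [-0.7, -0.3, -5.1]
width: 0.463
grip_force: 50.0
```

```bash
python3 - <<'E'
from h import *
go(.5027,.124,.066,1.501)
E
```

```text
d [ 0.0002 -0.002   0.0989] rot [ 0.0016  0.0019 -0.0011] q [-0.8   0.63  0.83  1.91 -0.61  0.87 -1.3 ] t 23.0
```

Emit:
inch_along([
  {"aperture": 0, "pos": [0, -0.0015, 0.02], "r": [0.0016, 0.0019, 0]},
  {"aperture": 0, "pos": [0, 0, 0.03]},
  {"aperture": 0, "pos": [0, 0, 0.025]},
  {"aperture": 0, "pos": [0, 0, 0.015]},
  {"aperture": 0, "pos": [0, 0, 0.003]},
  {"aperture": 0, "pos": [0, 0, 0.002]},
  {"aperture": 0},
  {"aperture": 0},
])

```text
time_s: 24.0
position: [0.5037, 0.1254, 0.071]
ee_rot: [[0.998, -0.069, 0.002], [-0.069, -0.998, 0.002], [0.002, -0.002, -1.0]]
ft_force: [0.3, -0.2, -5.4]
width: 0.466
grip_force: 50.0
```

```bash
python3 - <<'E'
from h import *
go(.5027,.124,.066,1.501)
E
```

```text
d [-0.0009  0.0015  0.005 ] rot [-0.0019 -0.0023  0.0003] q [-0.71  0.76  0.68  1.99 -0.77  0.67 -1.17] t 24.0
```

Emit:
inch_along([
  {"aperture": 0, "pos": [-0.0009, 0.0015, 0.0015], "r": [-0.0019, -0.0023, 0]},
  {"aperture": 0, "pos": [0, 0, 0.0015]},
  {"aperture": 0, "pos": [0, 0, 0.001]},
  {"aperture": 0, "pos": [0, 0, 0.001]},
  {"aperture": 0, "pos": [0, 0, 0.001]},
  {"aperture": 0},
  {"aperture": 0},
])

```text
time_s: 24.88
position: [0.5024, 0.1241, 0.066]
ee_rot: [[0.997, -0.071, -0.001], [-0.071, -0.997, 0.002], [-0.001, -0.002, -1.0]]
ft_force: [-2.9, 1.0, 8.1]
width: 0.463
grip_force: 50.0
```

Seated. Releasing, then going for the pinion.

Emit:
inch_along([
  {"aperture": 0.7},
  {"aperture": 0.7},
  {"aperture": 0.7},
  {"aperture": 0.7},
  {"aperture": 0.7, "pos": [0, 0, -0.03]},
  {"aperture": 0.7, "pos": [0, 0, -0.04]},
  {"aperture": 0.7, "pos": [0, 0, -0.04]},
  {"aperture": 0.7},
])

```text
time_s: 25.88
position: [0.5044, 0.1237, 0.177]
ee_rot: [[0.998, -0.07, 0.005], [-0.07, -0.998, 0.001], [0.005, -0.001, -1.0]]
ft_force: [1.2, -1.3, -0.1]
width: 0.701
grip_force: 0.0
```

Emit:
inch_along([
  {"aperture": 0.6, "pos": [0.002, 0.055, 0], "r": [0, 0, -0.05]},
  {"aperture": 0.6, "pos": [-0.001, 0.055, 0], "r": [0, 0, -0.05]},
  {"aperture": 0.6, "pos": [-0.001, 0.055, 0]},
  {"aperture": 0.6, "pos": [-0.001, 0.055, 0]},
  {"aperture": 0.6, "pos": [-0.001, 0.055, 0]},
  {"aperture": 0.6, "pos": [-0.001, 0.055, 0]},
  {"aperture": 0.6, "pos": [-0.001, 0.055, 0]},
  {"aperture": 0.6, "pos": [0, 0.055, 0]},
])

```text
time_s: 26.88
position: [0.503, -0.3171, 0.1729]
ee_rot: [[1.0, 0.03, -0.003], [0.03, -1.0, 0.002], [-0.003, -0.002, -1.0]]
ft_force: [1.7, 0.5, 0.3]
width: 0.6
grip_force: 0.0
```

Emit:
inch_along([
  {"aperture": 0.6, "pos": [0, 0, 0.02]},
  {"aperture": 0.6, "pos": [0, 0, 0.02]},
  {"aperture": 0.6},
  {"aperture": 0.6},
])

```text
time_s: 27.38
position: [0.5035, -0.3161, 0.1345]
ee_rot: [[1.0, 0.03, -0.001], [0.03, -1.0, -0.0], [-0.001, 0.0, -1.0]]
ft_force: [-0.6, 0.0, 0.6]
width: 0.599
grip_force: 0.0
```

```bash
python3 - <<'E'
from h import *
go(.5005,-.316,.045,1.602)
E
```

```text
d [-0.0028 -0.0002  0.0895] rot [ 0.0003  0.0014 -0.0009] q [ 0.12  0.74  0.69  1.72 -0.58  0.89 -0.48] t 27.375
```

Emit:
inch_along([
  {"aperture": 0.6, "pos": [-0.0028, 0, 0.02]},
  {"aperture": 0.6, "pos": [0, 0, 0.03]},
  {"aperture": 0.6, "pos": [0, 0, 0.025]},
  {"aperture": 0.6, "pos": [0, 0, 0.0135]},
  {"aperture": 0.6},
  {"aperture": 0.6},
])

```text
time_s: 28.12
position: [0.5012, -0.3169, 0.0472]
ee_rot: [[1.0, 0.03, 0.001], [0.03, -1.0, -0.002], [0.0, 0.002, -1.0]]
ft_force: [0.3, -0.1, -0.2]
width: 0.602
grip_force: 0.0
```

Emit:
inch_along([
  {"aperture": 0},
  {"aperture": 0},
  {"aperture": 0},
  {"aperture": 0},
  {"aperture": 0},
], force=50)

```text
time_s: 28.75
position: [0.5007, -0.3167, 0.0463]
ee_rot: [[1.0, 0.03, -0.001], [0.03, -1.0, -0.001], [-0.001, 0.001, -1.0]]
ft_force: [0.1, -0.6, 2.0]
width: 0.313
grip_force: 50.0
```

Emit:
inch_along([
  {"aperture": 0, "pos": [0, 0, -0.005]},
  {"aperture": 0, "pos": [0, 0, -0.015]},
  {"aperture": 0, "pos": [0, 0, -0.02]},
  {"aperture": 0, "pos": [0, 0, -0.03]},
  {"aperture": 0, "pos": [0, 0, -0.03]},
  {"aperture": 0, "pos": [0, 0, -0.02]},
  {"aperture": 0},
])

```text
time_s: 29.62
position: [0.5014, -0.3171, 0.1688]
ee_rot: [[1.0, 0.03, 0.003], [0.03, -1.0, -0.003], [0.003, 0.003, -1.0]]
ft_force: [0.0, -0.3, -3.9]
width: 0.31
grip_force: 50.0
```

```bash
python3 - <<'E'
from h import *
go(.526,.324,.166,1.501)
E
```

```text
d [ 0.0438 -0.6401  0.0009] rot [ 0.0029 -0.0031  0.0999] q [ 0.1   0.7   0.72  1.7  -0.55  0.95 -0.5 ] t 29.625
```

Gripped at 29 mm, which matches the 30 mm gear. Carrying it to nest_wide.

Emit:
inch_along([
  {"aperture": 0, "pos": [0.002, -0.03, 0], "r": [0.003, -0.003, 0]},
  {"aperture": 0, "pos": [0.004, -0.055, 0]},
  {"aperture": 0, "pos": [0.004, -0.055, 0]},
  {"aperture": 0, "pos": [0.004, -0.055, 0]},
  {"aperture": 0, "pos": [0.004, -0.055, 0]},
  {"aperture": 0, "pos": [0.004, -0.055, 0]},
  {"aperture": 0, "pos": [0.004, -0.055, 0]},
  {"aperture": 0, "pos": [0.004, -0.055, 0]},
])

```text
time_s: 30.62
position: [0.5174, 0.1015, 0.1666]
ee_rot: [[1.0, 0.03, -0.005], [0.03, -1.0, 0.003], [-0.005, -0.003, -1.0]]
ft_force: [1.0, 0.1, -3.4]
width: 0.311
grip_force: 50.0
```

Emit:
inch_along([
  {"aperture": 0, "pos": [0.004, -0.055, 0]},
  {"aperture": 0, "pos": [0.004, -0.055, 0]},
  {"aperture": 0, "pos": [0.003, -0.055, 0]},
  {"aperture": 0, "pos": [0.002, -0.04, 0], "r": [0, 0, 0.05]},
  {"aperture": 0, "pos": [0.001, -0.018, 0], "r": [0, 0, 0.05]},
  {"aperture": 0},
  {"aperture": 0},
])

```text
time_s: 31.5
position: [0.5261, 0.3209, 0.1672]
ee_rot: [[0.997, -0.071, -0.005], [-0.071, -0.997, 0.001], [-0.005, -0.0, -1.0]]
ft_force: [-0.0, -1.3, -2.8]
width: 0.31
grip_force: 50.0
```

```bash
python3 - <<'E'
from h import *
go(.526,.324,.0663,1.501)
E
```

```text
d [ 1.000e-04 -3.100e-03  1.009e-01] rot [-0.0004  0.0051 -0.0014] q [-1.04  0.77  0.83  1.63 -0.65  1.04 -1.65] t 31.5
```

Emit:
inch_along([
  {"aperture": 0, "pos": [0, -0.0026, 0.02], "r": [0, 0.005, 0]},
  {"aperture": 0, "pos": [0, 0, 0.03]},
  {"aperture": 0, "pos": [0, 0, 0.025]},
  {"aperture": 0, "pos": [0, 0, 0.015]},
  {"aperture": 0, "pos": [0, 0, 0.003]},
  {"aperture": 0, "pos": [0, 0, 0.003]},
  {"aperture": 0},
  {"aperture": 0},
])

```text
time_s: 32.5
position: [0.5268, 0.3258, 0.0722]
ee_rot: [[0.998, -0.07, 0.002], [-0.07, -0.998, 0.003], [0.002, -0.003, -1.0]]
ft_force: [0.8, 0.1, -3.0]
width: 0.316
grip_force: 50.0
```

```bash
python3 - <<'E'
from h import *
go(.526,.324,.0663,1.501)
E
```

```text
d [-0.0007  0.0019  0.0059] rot [-0.003  -0.0016  0.0002] q [-1.    0.88  0.74  1.7  -0.76  0.87 -1.57] t 32.5
```

Emit:
inch_along([
  {"aperture": 0, "pos": [-0.0007, 0.0019, 0.002], "r": [-0.003, -0.0016, 0]},
  {"aperture": 0, "pos": [0, 0, 0.0015]},
  {"aperture": 0, "pos": [0, 0, 0.001]},
  {"aperture": 0, "pos": [0, 0, 0.001]},
  {"aperture": 0, "pos": [0, 0, 0.001]},
  {"aperture": 0},
  {"aperture": 0},
])

```text
time_s: 33.38
position: [0.5258, 0.3232, 0.0664]
ee_rot: [[0.998, -0.071, -0.001], [-0.071, -0.998, -0.0], [-0.001, 0.0, -1.0]]
ft_force: [-2.8, -2.5, 5.9]
width: 0.308
grip_force: 50.0
```

Emit:
inch_along([
  {"aperture": 0.6},
  {"aperture": 0.6},
  {"aperture": 0.6},
  {"aperture": 0.6},
  {"aperture": 0.6, "pos": [0, 0, -0.03]},
  {"aperture": 0.6, "pos": [0, 0, -0.05]},
  {"aperture": 0.6, "pos": [0, 0, -0.06]},
  {"aperture": 0.6},
])

```text
time_s: 34.38
position: [0.5291, 0.324, 0.2104]
ee_rot: [[0.998, -0.07, 0.009], [-0.07, -0.998, 0.004], [0.009, -0.004, -1.0]]
ft_force: [1.3, 0.1, 0.3]
width: 0.6
grip_force: 0.0
```

Emit:
inch_along([
  {"aperture": 0.6, "pos": [-0.02, -0.05, 0]},
  {"aperture": 0.6, "pos": [-0.02, -0.05, 0]},
  {"aperture": 0.6, "pos": [-0.02, -0.05, 0]},
  {"aperture": 0.6, "pos": [-0.02, -0.05, 0]},
  {"aperture": 0.6, "pos": [-0.02, -0.05, 0]},
  {"aperture": 0.6},
  {"aperture": 0.6},
])

```text
time_s: 35.25
position: [0.4435, 0.5792, 0.2035]
ee_rot: [[0.998, -0.071, -0.002], [-0.071, -0.998, -0.003], [-0.002, 0.003, -1.0]]
ft_force: [0.5, -0.6, 0.3]
width: 0.6
grip_force: 0.0
```

```bash
python3 - <<'E'
from h import *
import cv2
c=arm.capture("top")["img"];d=arm.capture("side")["img"]
a=cv2.resize(c[125:265,100:300],(600,420),interpolation=3);b=cv2.resize(d[100:240,180:330],(199*1,186))
cv2.imwrite("pics/f.png",np.vstack([cv2.resize(c[135:255,110:290],(540,360),interpolation=3)[:300],cv2.resize(d[125:235,190:330],(540,424),interpolation=3)[:300]]))
E
```

```text
(no output)
```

View pics/f.png

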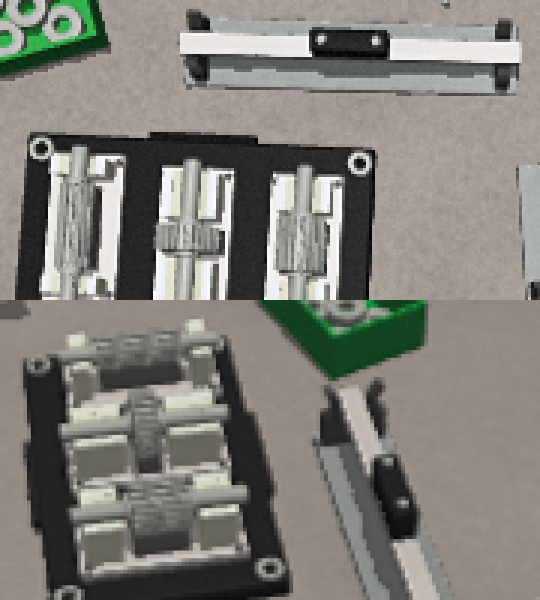

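All three shafts lie level in their matching nests. In the top half of the picture the bar's ends are at (180,43) and (522,50). I'll do a quick numeric check.

```bash
python3 - <<'E'
from h import *
g=lambda p,z:crop(p,110,135,3,z)
print("bar",fit([(0,.155),(0,-.155)],[g((180,43),.054),g((522,50),.054)]))
for p in((75,145),(192,158),(305,166)):print(g(p,.065)-.07*np.array([np.cos(.07),-np.sin(.07)]))
E
```

```text
bar (array([0.6822, 0.0766]), np.float64(-0.0427), np.float64(0.3))
[0.526571   0.32687222]
[0.51252732 0.22373754]
[0.50301375 0.12393934]
```

All of them are within 3 mm of their targets, so I'm handing in.

```bash
python3 -c "
from rig import arm
print(arm.sign_off())"
```

```text
the job is handed in; nothing more can be done
None
```

The job is handed in: the bar is parked in the bar rest and each shaft lies in its matching nest, all within about 3 mm of target by my last camera check; I got no verdict back from the judging.

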